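# Hang the locker tag on the free hook of the carousel

### The arm

A 7-joint arm with a two-finger parallel gripper is mounted at the origin on a cart in front of the work surface, level with it; the furniture and walls round the work are solid. World frame = base frame: x ahead of the robot, y to its left, z up, the work surface at z = 0. Lengths are in m, angles in degrees, forces in N, time in s.
With the tool pointing down it reaches from about 0.425 to 0.875 m from the base axis. Payload 4.7 kg.
Tool frame: the origin (TCP) lies between the finger pads; the fingertips stand 17 mm ahead of it and the grasp point (between the pads) lies 2 mm behind it; z points along the fingers, y is the line along which they close (so a half turn about z gives the same grasp; the last joint's range is limited). The gripper opens to 87 mm and grips with 3 to 60 N. Pads are 19 mm wide; open, the fingers measure 117 mm over their backs; the gripper's body (75 mm by 190 mm) begins 51 mm behind the grasp point.
Start: joints at [-76.541, 18.392, -4.016, 83.108, 1.295, 78.541, -3.26], TCP at [0.142, 0.634, 0.24] pointing down, gripper open.
Joint ranges: [-163.93, 163.93], [-17.29, 119.83], [-79.2, 71.16], [3.27, 140.29], [-89.18, 269.18], [5.43, 117.66], [-154.24, 154.24]. Speed limits (degrees/s): [147.25, 147.25, 180, 180, 180, 180, 180].

### API

Orientations are given as [roll, pitch, yaw] about the fixed x, y, z axes, in that order (R = Rz(yaw) Ry(pitch) Rx(roll)).
In Python, from cell import env, cams gives the robot as it stands.
- The arm moves only by the shell command python3 -m pendant 'ROWS' [FORCE]. ROWS is JSON, a list of rows, each an object of numbers: "tx", "ty", "tz": the shift along the tool's x, y, z each as a share of 0.05 m, from -1 to 1; "spin": the turn about the tool's z as a share of 4 degrees, from -1 to 1; "claw": the closure, from 0 (fully open) to 1 (shut). A call has 1 to 10 rows; each row shifts and turns the commanded pose from where the row before left it, along the tool's axes as they then stand; what a row does not reach is not made up. A row lasts 1/8 s, in which the tool goes at most 62.5 mm and 10.7 degrees, less where a joint would pass 70% of its speed; a pose out of reach is approached as far as the arm can. A call with a number of a shift or a turn outside -1 to 1 is refused whole. A call with a gripper value outside its range is refused whole. The fingers move at their own pace and stop on an object; FORCE is the grip in N (left out, the last holds). Time passes only in rows, so rows that do not move let the fingers close. It gives the time, the measured TCP pose, the force, the opening and the grip force at its end, in the units of the state.
- env.get_obs(): the state, without advancing time (a new reading comes with each control period).
- cams.read_camera(name): name is "scene" or "top" or "wrist"; returns the picture (400x640x3 uint8, red, green, blue); there is no depth.
- cams.camera_info(name): a dict with "fx", "fy", "cx", "cy" (pixels), "rvec" (rotation vector, rad) and "tvec" (3), from world to camera coordinates, as OpenCV has them. Camera axes: x right, y down, z forward; pixel columns grow to the right and rows downward; lengths in m; the calibration is good to about 2 mm. A picture is of the moment at which its call begins: read the wrist's pose just before it. camera_info takes no time and is no camera call; for the wrist camera it gives the pose at the moment of the call.
- env.sign_off(): hands the job in; it is judged then, once.
The state is a dict: "time_s": time; "qpos": joint angles; "joint_velocities": joint speeds; "effort": joint torques, N m; "tool_pos": TCP position; "tool_rot": TCP orientation; "force": force on the tool from outside, world axes, zero at the start; "wrist_torque": the same for the moment, N m; "grip_width": finger opening in m; "grasp_force": force on a finger pad.
Only numpy, scipy, OpenCV 4.12 (cv2) and the standard library are available. Lean on these libraries where they do the work, as an engineer would, in place of code of your own. Each camera call takes 0.05 s, during which the arm holds its last target. There are 200 camera calls.

### The job

The red cellar-locker tag has been handed back. Turn the tag carousel until its one empty hook faces the front, over the brass pointer on the carousel's foot, then take the red tag out of the slotted wooden stand, hang it by its hole on that empty hook and let go, with the hook still at the front. Leave the blue tag in the stand and the other tags on their hooks, and do not disturb the votive glass or the steel cup.

Things in the scene. Friction and masses are not known exactly. Their poses are not given: they have to be found in the camera images.
- carousel_base: Fixed dark wooden foot of the carousel, a disc 150 in diameter and 22 high. Origin: centre of its underside on the worktop, on the turning axis. Its -x axis is the front: there a brass pointer bar (34 x 9) lies on the worktop, sticking 22 out of the foot, roughly toward the robot. (sizes in mm)
- carousel: Turning part. Origin on its upright axis, 60 above the worktop; turns freely about z both ways (friction 0.06 N m, stays where left). Four level steel hooks at 90 degrees, from a hub of radius 24: the EMPTY one points along its own -x; those along -y, +x, +y carry the green-, white-, yellow-banded tags 90 from the axis. Each tag hangs square to its hook, its top edge 20 above the rod's centre line. (sizes in mm)
- free_hook (a point): Point on the centre line of the empty hook's rod, 90 from the turning axis, 130 above the worktop: where the red tag is to hang, the top of its hole resting on the rod. The rod is 8 thick, level from the hub to 101 from the axis, then curves up to a tip 112 from the axis, whose top is 16 above the rod's centre line. (sizes in mm)
- carousel_knob (a point): Centre of the round fluted brass knob on top of the hub, to turn the carousel by: on the turning axis, 190 above the worktop; knob diameter 33, from 166 to 208 above the worktop. (sizes in mm)
- tag_red: The red tag, at first standing upright in one of the two slots of the stand. Wooden, 8 thick (x) x 56 wide (y) x 92 tall (z), about 50 g, a round hole of 32 diameter through its thickness, centred 60 above the lower edge and 32 below the top edge. Origin: middle of the lower edge.  (sizes in mm)
- tag_red_hole (a point): Centre of the red tag's hole. (sizes in mm)
- tag_blue: The blue tag, standing in the other slot; leave it there. Wooden, 8 thick (x) x 56 wide (y) x 92 tall (z), about 50 g, a round hole of 32 diameter through its thickness, centred 60 above the lower edge and 32 below the top edge. Origin: middle of the lower edge.  (sizes in mm)
- tag_stand: Fixed wooden block 120 (x) x 78 (y) x 35 high, origin at the centre of its underside. Two slots, 10 wide in x and 60 long in y, 25 deep, at x = -35 and +35; the tags stand in them on the slot floor 10 above the worktop, reaching to 102, square to the block's x axis. Which tag is in which slot varies. (sizes in mm)
- tag_green: Hanging tag, pale wood with a green band, on the hook along the carousel's -y. Wooden, 8 thick (x) x 56 wide (y) x 92 tall (z), about 50 g, a round hole of 32 diameter through its thickness, centred 60 above the lower edge and 32 below the top edge. Origin: middle of the lower edge.  (sizes in mm)
- tag_white: Hanging tag, pale wood with a white band, on the hook along the carousel's +x. Wooden, 8 thick (x) x 56 wide (y) x 92 tall (z), about 50 g, a round hole of 32 diameter through its thickness, centred 60 above the lower edge and 32 below the top edge. Origin: middle of the lower edge.  (sizes in mm)
- tag_yellow: Hanging tag, pale wood with a yellow band, on the hook along the carousel's +y. Wooden, 8 thick (x) x 56 wide (y) x 92 tall (z), about 50 g, a round hole of 32 diameter through its thickness, centred 60 above the lower edge and 32 below the top edge. Origin: middle of the lower edge.  (sizes in mm)
- votive: Empty pink-tinted bowl-shaped votive glass, 74 in diameter, 43 high, standing loose on the worktop behind the work; leave it alone. Origin: centre of the underside. (sizes in mm)
- cup: Steel cup with a strap handle, 58 x 79 x 92 high, standing loose on the worktop at the back; leave it alone. Origin: at its underside. (sizes in mm)

How it is judged (in metres and radians):
On the way, in this order (a step that is already met when the one before it is completed fails the run):
1. the empty hook has been turned to the front and stands still, before the red tag is on it (y of free_hook in the frame of carousel_base between -0.036 and 0.036 m and x of free_hook in the frame of carousel_base below 0 m and angular speed of carousel below 0.1 rad/s and distance between tag_red_hole and free_hook above 0.06 m), for 0.3 s.
2. the red tag is on the empty hook, the rod through its hole (x of tag_red_hole in the frame of carousel between -0.108 and -0.03 m and y of tag_red_hole in the frame of carousel between -0.015 and 0.015 m and z of tag_red_hole in the frame of carousel between 0.046 and 0.067 m and angle between tag_red's own z axis and vertical below 0.4 rad), for 0.2 s.
At the end, for the whole second after the job is handed in: The red tag hangs at rest, roughly upright, by its hole on the hook that was empty (rod through the hole, between 30 and 108 mm from the axis), the hook still faces the front pointer to within about 23 degrees, the carousel is at rest and the other three tags still hang (all of step 2 and y of free_hook in the frame of carousel_base between -0.036 and 0.036 m and x of free_hook in the frame of carousel_base below 0 m and linear speed of tag_red below 0.03 m/s and angular speed of carousel below 0.1 rad/s and height (world z) of each of tag_green, tag_white, tag_yellow above 0.045 m); the robot touches nothing.
It fails at once if one of the other hanging tags falls off its hook (height (world z) of any of tag_green, tag_white, tag_yellow below 0.04 m).
It fails at once if the blue tag is moved from its slot (more than 15 mm) (distance of tag_blue from where it was at the start of the episode above 0.015 m).
It fails at once if the votive glass is pushed (more than 20 mm) (distance of votive from where it was at the start of the episode above 0.02 m).
It fails at once if the steel cup is pushed (more than 20 mm) (distance of cup from where it was at the start of the episode above 0.02 m).
It also fails if it takes over 72 s, if anything falls off the work surface, if the arm or the gripper's body presses on something with over 40 N, if the wrist force passes 120 N, or if a joint passes its speed limit or range.

## Working session

There is one attempt and no reset: what is moved stays moved. The work goes in short steps, Python scripts to look and compute and a shell command to move; the robot and the scene stay as the last step left them, time stands still between calls to the robot, and variables do not carry over. Pictures are saved under pics/ and viewed, at most 10 in all, crops included, and the job is handed in when it is done.

```bash
mkdir -p pics
python3 - <<'E'
from cell import env,cams
import cv2
o=env.get_obs();print(o['time_s'],o['tool_pos'],o['tool_rot'],o['grip_width'])
for n in("scene","top"):
    im=cams.read_camera(n);cv2.imwrite(f"pics/{n}0.png",im[:,:,::-1]);i=cams.camera_info(n);print(n,i)
E
```

```text
0.0 [0.14230734 0.63368787 0.23846607] [-1.79889980e+02  6.61942614e-03  1.67349549e+02] 0.08726780156198642
scene {'fx': 457.7541967043416, 'fy': 457.7541967043416, 'cx': 318.5986660290199, 'cy': 206.10628560266372, 'rvec': array([ 0.84558293,  2.76718268, -0.72199768]), 'tvec': array([ 0.44208527, -0.28366042,  1.37928405])}
top {'fx': 505.38568802351057, 'fy': 505.38568802351057, 'cx': 318.98790426616176, 'cy': 200.9876086031472, 'rvec': array([ 2.21142861, -2.16235067,  0.07420125]), 'tvec': array([0.08144279, 0.615165  , 1.44266326])}
```

View pics/scene0.png

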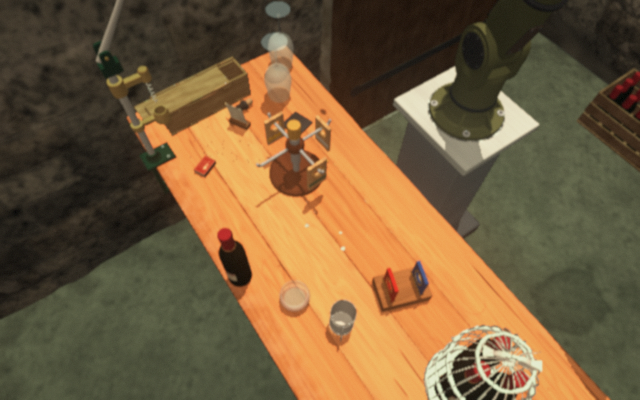

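View pics/top0.png

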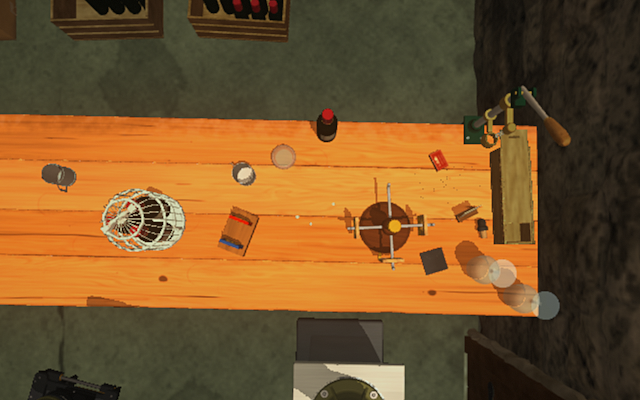

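Carousel at about (388,226) in top. The empty hook points up to (390,183), away from the robot. The stand is at (238,231), red tag upper slot and blue lower. I'll enlarge both.

```bash
cat > h.py <<'E'
import numpy as np,cv2
from cell import env,cams
def K(i): return np.array([[i['fx'],0,i['cx']],[0,i['fy'],i['cy']],[0,0,1.]])
def px(n,uv,z,i=None):
    i=i or cams.camera_info(n);R=cv2.Rodrigues(i['rvec'])[0];c=-R.T@i['tvec']
    d=R.T@np.linalg.inv(K(i))@np.array([*uv,1.]);return c+d*(z-c[2])/d[2]
def proj(n,P,i=None):
    i=i or cams.camera_info(n);return cv2.projectPoints(np.array(P,float).reshape(-1,1,3),i['rvec'],i['tvec'],K(i),None)[0].reshape(-1,2)
E
python3 - <<'E'
import cv2,numpy as np
t=cv2.imread('pics/top0.png')
a=cv2.resize(t[165:285,335:445],None,fx=4.5,fy=4.5,interpolation=cv2.INTER_CUBIC)
b=cv2.resize(t[195:265,205:270],None,fx=4.5,fy=4.5,interpolation=cv2.INTER_CUBIC)
c=np.zeros((a.shape[0],a.shape[1]+b.shape[1],3),np.uint8);c[:,:a.shape[1]]=a;c[:b.shape[0],a.shape[1]:]=b
cv2.imwrite('pics/crop1.png',c);print(a.shape)
E
```

```text
(540, 495, 3)
```

View pics/crop1.png

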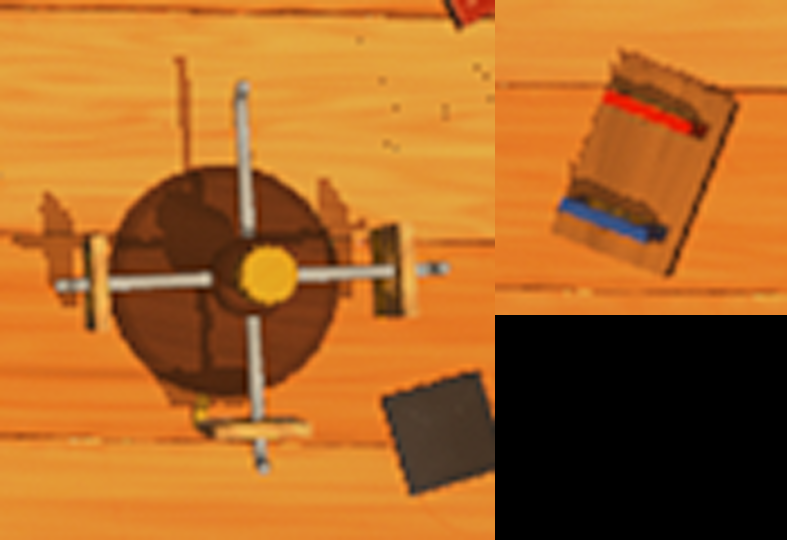

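Run:
```python
from h import *
for k,uv,z in [('knob',(395,226.3),.208),('base',(384.8,227.2),.022),('ptr',(380.1,256.6),.006),('hooktip',(388.6,184.6),.146),('opptip',(393.2,268.3),.146),('redL',(230.6,216.6),.102),('redR',(251.2,223.9),.102),('blL',(219.6,240.1),.102),('blR',(241.2,247.9),.102),
 ('vot',(283,156),.03),('cup',(244,173),.09)]:
    p=px('top',uv,z);print(k,p.round(3))
for k,uv,z in [('knob',(293.5,126),.208)]: print(k,px('scene',uv,z).round(3))
o=env.get_obs();print(o['tool_pos'],o['tool_rot'])
i=cams.camera_info('wrist');R=cv2.Rodrigues(i['rvec'])[0];print('wc',-R.T@i['tvec'],R.round(2))
```

```text
knob [ 0.541 -0.098  0.208]
base [ 0.542 -0.096  0.022]
ptr [ 0.456 -0.086  0.006]
hooktip [ 0.652 -0.089  0.146]
opptip [ 0.432 -0.104  0.146]
redL [0.56  0.335 0.102]
redR [0.541 0.279 0.102]
blL [0.495 0.363 0.102]
blR [0.475 0.304 0.102]
vot [0.741 0.202 0.03 ]
cup [0.681 0.304 0.09 ]
knob [ 0.545 -0.093  0.208]
[0.14231294 0.63375654 0.23858405] [-1.79903891e+02  6.14307213e-03  1.67351197e+02]
wc [0.06050416 0.65207875 0.38524585] [[ 0.22  0.98 -0.  ]
 [ 0.93 -0.21  0.3 ]
 [ 0.29 -0.07 -0.95]]
```

Carousel axis is at about (0.542,-0.096), with the front direction at about 173° and the empty hook at about 4°. I'll turn it clockwise (positive spin) by about 190°, since the wrist range suits that. First I go above the knob.

```bash
python3 -m pendant '[{"tx":-0.4,"ty":-0.3,"tz":-0.6},{"tx":-0.9,"ty":-0.6,"tz":-0.6},{"tx":-0.9,"ty":-0.6},{"tx":-0.9,"ty":-0.6},{"tx":-0.9,"ty":-0.6},{"tx":-0.9,"ty":-0.6},{"tx":-0.9,"ty":-0.6},{"tx":-0.9,"ty":-0.6}]' && python3 -m pendant '[{"tx":-0.5,"ty":-0.9},{"tx":-0.5,"ty":-0.9},{"tx":-0.5,"ty":-0.9},{"tx":-0.5,"ty":-0.9},{"tx":-0.5,"ty":-0.9},{"tx":-0.5,"ty":-0.9},{"tx":-0.5,"ty":-0.9},{"tx":-0.5,"ty":-0.9},{}]'
python3 - <<'E'
from h import *
o=env.get_obs();print(o['tool_pos'],o['tool_rot'],o['qpos'],o['force'])
im=cams.read_camera('wrist');cv2.imwrite('pics/w1.png',im[:,:,::-1]);print(proj('wrist',[[.542,-.096,.208],[.542,-.096,.022]]))
y=np.radians(o['tool_rot'][2]);d=np.array([.542,-.096])-o['tool_pos'][:2]
print('tx',d@[np.cos(y),np.sin(y)],'ty',d@[np.sin(y),-np.cos(y)])
E
```

```text
[0.14231294 0.63375654 0.23858405] [-1.79903891e+02  6.14307213e-03  1.67351197e+02] [-76.54105494  18.43338628  -4.01498087  83.16824188   1.29554716
  78.53973966  -3.25905201] [-1.10807583  0.55616112 -0.10413608]
[[-278.94517809  728.69019815]
 [ -81.17487234  518.30267241]]
tx -0.5497849195797588 ty -0.6245245374643456invalid input at $[0]: expected keys tx, ty, tz, spin, claw
```

View pics/w1.png

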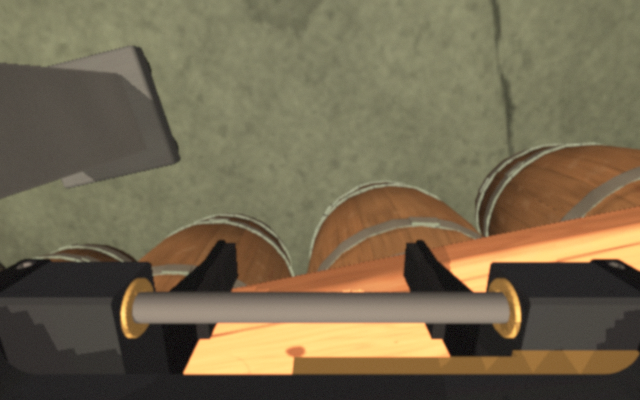

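The rows need all five keys, so nothing moved. The picture shows only floor and barrels beyond the fingers.

```bash
python3 -m pendant '[{"tx":-0.4,"ty":-0.3,"tz":-0.6,"spin":0,"claw":0},{"tx":-0.9,"ty":-0.6,"tz":-0.6,"spin":0,"claw":0},{"tx":-0.9,"ty":-0.6,"tz":0,"spin":0,"claw":0},{"tx":-0.9,"ty":-0.6,"tz":0,"spin":0,"claw":0},{"tx":-0.9,"ty":-0.6,"tz":0,"spin":0,"claw":0},{"tx":-0.9,"ty":-0.6,"tz":0,"spin":0,"claw":0},{"tx":-0.9,"ty":-0.6,"tz":0,"spin":0,"claw":0},{"tx":-0.9,"ty":-0.6,"tz":0,"spin":0,"claw":0}]' && python3 -m pendant '[{"tx":-0.5,"ty":-0.9,"tz":0,"spin":0,"claw":0},{"tx":-0.5,"ty":-0.9,"tz":0,"spin":0,"claw":0},{"tx":-0.5,"ty":-0.9,"tz":0,"spin":0,"claw":0},{"tx":-0.5,"ty":-0.9,"tz":0,"spin":0,"claw":0},{"tx":-0.5,"ty":-0.9,"tz":0,"spin":0,"claw":0},{"tx":-0.5,"ty":-0.9,"tz":0,"spin":0,"claw":0},{"tx":-0.5,"ty":-0.9,"tz":0,"spin":0,"claw":0},{"tx":-0.5,"ty":-0.9,"tz":0,"spin":0,"claw":0},{"tx":0,"ty":0,"tz":0,"spin":0,"claw":0}]'
cat >> h.py <<'E'
def rel(x,y,z):
    o=env.get_obs();a=np.radians(o['tool_rot'][2]);d=np.array([x,y,z])-o['tool_pos']
    print(o['tool_pos'].round(4),o['tool_rot'].round(1),'q7',o['qpos'][6].round(1),'units tx %.2f ty %.2f tz %.2f'%tuple(np.array([d[0]*np.cos(a)+d[1]*np.sin(a),d[0]*np.sin(a)-d[1]*np.cos(a),-d[2]])/.05))
E
python3 - <<'E'
from h import *
rel(.542,-.096,.192)
im=cams.read_camera('wrist');cv2.imwrite('pics/w2.png',im[:,:,::-1]);print(proj('wrist',[[.542,-.096,.208],[.542,-.096,.022]]))
E
```

```text
time_s: 1.15
tool_pos: [0.4209, 0.3398, 0.2994]
tool_rot: [180.0, -0.0, 167.4]
force: [0.0, 0.5, 0.2]
grip_width: 0.0867
grasp_force: 0.0
time_s: 2.28
tool_pos: [0.5362, -0.0592, 0.2995]
tool_rot: [-179.9, 0.0, 166.9]
force: [-0.7, -0.4, -0.2]
grip_width: 0.0868
grasp_force: 0.0
[ 0.5362 -0.0592  0.2995] [-179.9    0.   166.9] q7 82.1 units tx -0.28 ty -0.69 tz 2.15
[[269.45664016 230.27501863]
 [290.17917507 173.40088463]]
```

View pics/w2.png

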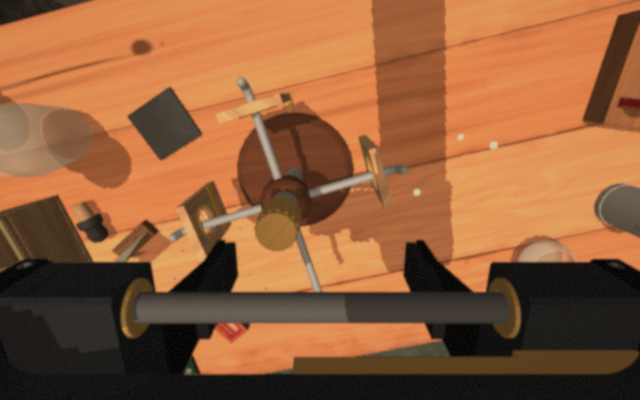

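Knob top is at (277,231), disc centre at (296,168) and pointer end at (287,97).

Run:
```python
from h import *
k=px('wrist',(277,231),.208);b=px('wrist',(296,168),.022);p=px('wrist',(287,98),.006);print(k,b,p,np.degrees(np.arctan2(*(p-k)[1::-1])))
rel(.541,-.099,.192)
```

```text
[ 0.54381239 -0.09069516  0.208     ] [ 0.53693475 -0.0871945   0.022     ] [ 0.4531673 -0.0785462  0.006    ] 172.3662694698528
[ 0.5361 -0.0558  0.2993] [-180.    -0.   167.1] q7 82.1 units tx -0.29 ty -0.82 tz 2.15
```

```bash
python3 -m pendant '[{"tx":-0.28,"ty":-0.7,"tz":0,"spin":0,"claw":0},{"tx":0,"ty":0,"tz":0.5,"spin":0,"claw":0},{"tx":0,"ty":0,"tz":0.6,"spin":0,"claw":0},{"tx":0,"ty":0,"tz":0.6,"spin":0,"claw":0},{"tx":0,"ty":0,"tz":0.45,"spin":0,"claw":0},{"tx":0,"ty":0,"tz":0,"spin":0,"claw":0},{"tx":0,"ty":0,"tz":0,"spin":0,"claw":1},{"tx":0,"ty":0,"tz":0,"spin":0,"claw":1},{"tx":0,"ty":0,"tz":0,"spin":0,"claw":1},{"tx":0,"ty":0,"tz":0,"spin":0,"claw":1}]' 20; python3 -m pendant '[{"tx":0,"ty":0,"tz":0,"spin":0,"claw":1},{"tx":0,"ty":0,"tz":0,"spin":0,"claw":1}]'
```

```text
time_s: 3.58
tool_pos: [0.5425, -0.091, 0.1925]
tool_rot: [180.0, 0.0, 167.3]
force: [0.1, 0.7, 1.6]
grip_width: 0.0547
grasp_force: 0.0
time_s: 3.82
tool_pos: [0.5418, -0.0929, 0.192]
tool_rot: [-179.8, -0.0, 167.3]
force: [-2.1, -7.7, 0.8]
grip_width: 0.0349
grasp_force: 4.2
```

```bash
S='{"tx":0,"ty":0,"tz":0,"spin":1,"claw":1}'; python3 -m pendant '[{"tx":0,"ty":0,"tz":0,"spin":0,"claw":1},{"tx":0,"ty":0,"tz":0,"spin":0.3,"claw":1},{"tx":0,"ty":0,"tz":0,"spin":0.6,"claw":1},{"tx":0,"ty":0,"tz":0,"spin":0.8,"claw":1},{"tx":0,"ty":0,"tz":0,"spin":0.8,"claw":1},{"tx":0,"ty":0,"tz":0,"spin":0.8,"claw":1},{"tx":0,"ty":0,"tz":0,"spin":0.8,"claw":1},{"tx":0,"ty":0,"tz":0,"spin":0.8,"claw":1},{"tx":0,"ty":0,"tz":0,"spin":0.8,"claw":1},{"tx":0,"ty":0,"tz":0,"spin":0.8,"claw":1}]'
```

```text
time_s: 5.08
tool_pos: [0.5422, -0.0932, 0.192]
tool_rot: [-179.9, 0.1, 141.2]
force: [0.3, -2.5, -0.3]
grip_width: 0.0313
grasp_force: 20.0
```

```bash
python3 -m pendant '[{"tx":0,"ty":0,"tz":0,"spin":0.9,"claw":1},{"tx":0,"ty":0,"tz":0,"spin":0.9,"claw":1},{"tx":0,"ty":0,"tz":0,"spin":0.9,"claw":1},{"tx":0,"ty":0,"tz":0,"spin":0.9,"claw":1},{"tx":0,"ty":0,"tz":0,"spin":0.9,"claw":1},{"tx":0,"ty":0,"tz":0,"spin":0.9,"claw":1},{"tx":0,"ty":0,"tz":0,"spin":0.9,"claw":1},{"tx":0,"ty":0,"tz":0,"spin":0.9,"claw":1},{"tx":0,"ty":0,"tz":0,"spin":0.9,"claw":1},{"tx":0,"ty":0,"tz":0,"spin":0.9,"claw":1}]'
python3 -m pendant '[{"tx":0,"ty":0,"tz":0,"spin":0.9,"claw":1},{"tx":0,"ty":0,"tz":0,"spin":0.9,"claw":1},{"tx":0,"ty":0,"tz":0,"spin":0.9,"claw":1},{"tx":0,"ty":0,"tz":0,"spin":0.9,"claw":1},{"tx":0,"ty":0,"tz":0,"spin":0.9,"claw":1},{"tx":0,"ty":0,"tz":0,"spin":0.9,"claw":1},{"tx":0,"ty":0,"tz":0,"spin":0.9,"claw":1},{"tx":0,"ty":0,"tz":0,"spin":0.9,"claw":1},{"tx":0,"ty":0,"tz":0,"spin":0.9,"claw":1},{"tx":0,"ty":0,"tz":0,"spin":0.9,"claw":1}]'
python3 -m pendant '[{"tx":0,"ty":0,"tz":0,"spin":0.9,"claw":1},{"tx":0,"ty":0,"tz":0,"spin":0.9,"claw":1},{"tx":0,"ty":0,"tz":0,"spin":0.9,"claw":1},{"tx":0,"ty":0,"tz":0,"spin":0.9,"claw":1},{"tx":0,"ty":0,"tz":0,"spin":0.9,"claw":1},{"tx":0,"ty":0,"tz":0,"spin":0.9,"claw":1},{"tx":0,"ty":0,"tz":0,"spin":0.9,"claw":1},{"tx":0,"ty":0,"tz":0,"spin":0.9,"claw":1},{"tx":0,"ty":0,"tz":0,"spin":0.9,"claw":1},{"tx":0,"ty":0,"tz":0,"spin":0.9,"claw":1}]'
python3 - <<'E'
from h import *
im=cams.read_camera('top')[165:285,335:445];cv2.imwrite('pics/t2.png',cv2.resize(im[:,:,::-1],None,fx=4.5,fy=4.5,interpolation=2))
print(env.get_obs()['qpos'].round(1))
E
```

```text
time_s: 6.32
tool_pos: [0.5439, -0.092, 0.192]
tool_rot: [179.8, 0.2, 105.2]
force: [7.1, -2.9, -4.9]
grip_width: 0.0313
grasp_force: 20.0
time_s: 7.58
tool_pos: [0.546, -0.0921, 0.192]
tool_rot: [179.5, 0.0, 69.2]
force: [13.9, -4.1, -10.8]
grip_width: 0.0314
grasp_force: 20.1
time_s: 8.82
tool_pos: [0.5476, -0.0934, 0.1921]
tool_rot: [179.3, -0.5, 33.2]
force: [19.5, -7.7, -16.4]
grip_width: 0.0316
grasp_force: 20.2
[-38.4  10.3  50.5 102.6  -8.2  70.1 -42.6]
```

View pics/t2.png

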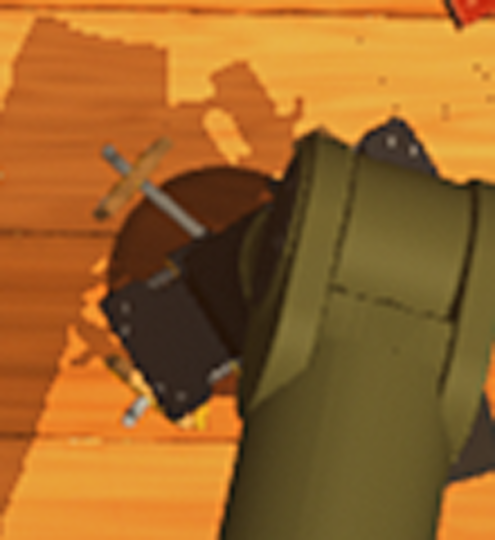

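The carousel has turned about 134° as intended, since a tagged hook is now at upper left (110,150). Side force is building up, so I'll let go, re-centre and regrasp for the last ~57°.

```bash
python3 -m pendant '[{"tx":0,"ty":0,"tz":0,"spin":0,"claw":1},{"tx":0,"ty":0,"tz":0,"spin":0,"claw":0.5},{"tx":0,"ty":0,"tz":0,"spin":0,"claw":0.5},{"tx":0,"ty":0,"tz":0,"spin":0,"claw":0.5},{"tx":0,"ty":0,"tz":0,"spin":0,"claw":0.5}]'
python3 - <<'E'
from h import *
rel(.542,-.093,.192);rel(.542,-.093,.192);print(env.get_obs()['qpos'].round(1))
E
```

```text
time_s: 9.5
tool_pos: [0.5419, -0.0906, 0.1919]
tool_rot: [-179.9, 0.0, 33.4]
force: [0.1, 0.6, -0.1]
grip_width: 0.0433
grasp_force: 0.0
[ 0.5419 -0.0906  0.1919] [-179.9    0.    33.4] q7 -42.4 units tx -0.02 ty 0.04 tz -0.00
[ 0.5419 -0.0906  0.1919] [-179.9    0.    33.4] q7 -42.4 units tx -0.02 ty 0.04 tz -0.00
[-38.4  10.2  50.4 102.7  -8.3  71.  -42.4]
```

```bash
python3 -m pendant '[{"tx":0.06,"ty":0.09,"tz":0,"spin":0,"claw":0.5},{"tx":0,"ty":0,"tz":0,"spin":0,"claw":1},{"tx":0,"ty":0,"tz":0,"spin":0,"claw":1},{"tx":0,"ty":0,"tz":0,"spin":0,"claw":1},{"tx":0,"ty":0,"tz":0,"spin":0,"claw":1},{"tx":0,"ty":0,"tz":0,"spin":0.3,"claw":1},{"tx":0,"ty":0,"tz":0,"spin":0.7,"claw":1},{"tx":0,"ty":0,"tz":0,"spin":0.9,"claw":1},{"tx":0,"ty":0,"tz":0,"spin":0.9,"claw":1}]'
python3 -m pendant '[{"tx":0,"ty":0,"tz":0,"spin":0.9,"claw":1},{"tx":0,"ty":0,"tz":0,"spin":0.9,"claw":1},{"tx":0,"ty":0,"tz":0,"spin":0.9,"claw":1},{"tx":0,"ty":0,"tz":0,"spin":0.9,"claw":1},{"tx":0,"ty":0,"tz":0,"spin":0.9,"claw":1},{"tx":0,"ty":0,"tz":0,"spin":0.9,"claw":1},{"tx":0,"ty":0,"tz":0,"spin":0.9,"claw":1},{"tx":0,"ty":0,"tz":0,"spin":0.9,"claw":1}]'
python3 - <<'E'
from h import *
print(env.get_obs()['qpos'].round(1))
E
```

```text
time_s: 10.62
tool_pos: [0.5478, -0.0942, 0.192]
tool_rot: [179.9, -0.1, 22.0]
force: [5.3, -4.0, -5.8]
grip_width: 0.0312
grasp_force: 20.0
time_s: 11.62
tool_pos: [0.548, -0.0957, 0.192]
tool_rot: [179.8, -0.2, -6.9]
force: [6.1, -7.4, -7.0]
grip_width: 0.0311
grasp_force: 20.0
[-42.5  12.3  56.3 102.1 -10.6  71.1 -80.3]
```

```bash
python3 -m pendant '[{"tx":0,"ty":0,"tz":0,"spin":0.9,"claw":1},{"tx":0,"ty":0,"tz":0,"spin":0.9,"claw":1},{"tx":0,"ty":0,"tz":0,"spin":0.9,"claw":1},{"tx":0,"ty":0,"tz":0,"spin":0.9,"claw":1},{"tx":0,"ty":0,"tz":0,"spin":0.5,"claw":1},{"tx":0,"ty":0,"tz":0,"spin":0,"claw":1},{"tx":0,"ty":0,"tz":0,"spin":0,"claw":0},{"tx":0,"ty":0,"tz":0,"spin":0,"claw":0},{"tx":0,"ty":0,"tz":0,"spin":0,"claw":0},{"tx":0,"ty":0,"tz":0,"spin":0,"claw":0}]'
python3 -m pendant '[{"tx":0,"ty":0,"tz":0,"spin":0,"claw":0},{"tx":0,"ty":0,"tz":-0.5,"spin":0,"claw":0},{"tx":0,"ty":0,"tz":-0.9,"spin":0,"claw":0},{"tx":0,"ty":0,"tz":-0.8,"spin":0,"claw":0},{"tx":0,"ty":0,"tz":0,"spin":0,"claw":0}]'
python3 - <<'E'
from h import *
print(env.get_obs()['qpos'].round(1))
rel(.55,.307,.25)
E
```

```text
time_s: 12.88
tool_pos: [0.5472, -0.0924, 0.1921]
tool_rot: [-180.0, 0.0, -23.0]
force: [0.5, 0.8, 0.4]
grip_width: 0.0637
grasp_force: 0.0
time_s: 13.5
tool_pos: [0.5489, -0.0936, 0.3052]
tool_rot: [-179.8, -0.3, -23.0]
force: [-0.2, -0.2, -0.4]
grip_width: 0.0866
grasp_force: 0.0
[-47.6   7.6  60.4  92.7  -6.8  83.2 -99.6]
[ 0.5489 -0.0936  0.3052] [-179.8   -0.3  -23. ] q7 -99.6 units tx -3.12 ty -7.38 tz 1.10
```

```bash
python3 -m pendant '[{"tx":-0.35,"ty":-0.82,"tz":0,"spin":0,"claw":0},{"tx":-0.35,"ty":-0.82,"tz":0,"spin":0,"claw":0},{"tx":-0.35,"ty":-0.82,"tz":0,"spin":0,"claw":0},{"tx":-0.35,"ty":-0.82,"tz":0,"spin":0,"claw":0},{"tx":-0.35,"ty":-0.82,"tz":0,"spin":0,"claw":0},{"tx":-0.35,"ty":-0.82,"tz":0,"spin":0,"claw":0},{"tx":-0.35,"ty":-0.82,"tz":0,"spin":0,"claw":0},{"tx":-0.35,"ty":-0.82,"tz":0,"spin":0,"claw":0},{"tx":-0.35,"ty":-0.82,"tz":0,"spin":0,"claw":0},{"tx":0,"ty":0,"tz":0,"spin":0,"claw":0}]'
python3 - <<'E'
from h import *
print(env.get_obs()['qpos'].round(1))
rel(.55,.307,.25)
t=cams.read_camera('top')[165:285,335:445,::-1];w=cams.read_camera('wrist')[:,:,::-1]
cv2.imwrite('pics/w3.png',w)
cv2.imwrite('pics/t3.png',cv2.resize(t,None,fx=4.5,fy=4.5,interpolation=2))
print(proj('wrist',[[.56,.335,.102],[.541,.279,.102]]))
E
```

```text
time_s: 14.75
tool_pos: [0.5446, 0.3134, 0.2996]
tool_rot: [179.9, 0.1, -22.6]
force: [-0.2, -0.5, 0.4]
grip_width: 0.0869
grasp_force: 0.0
[ -68.4   18.2   46.5   82.4  -13.1   85.1 -134.9]
[0.5446 0.3134 0.2996] [ 1.799e+02  1.000e-01 -2.260e+01] q7 -134.9 units tx 0.15 ty 0.08 tz 0.99
[[290.05136359 173.42615752]
 [347.79294096 169.16730525]]
```

View pics/w3.png

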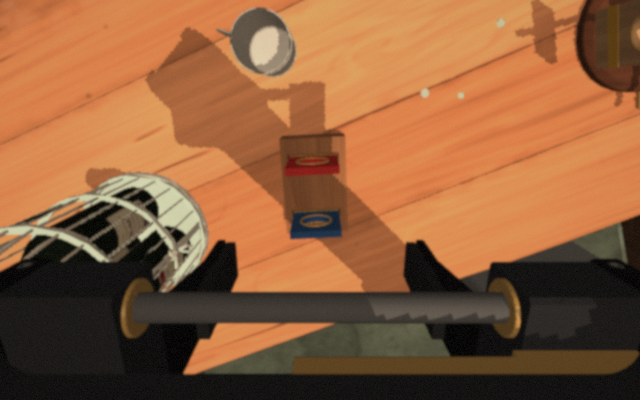

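View pics/t3.png

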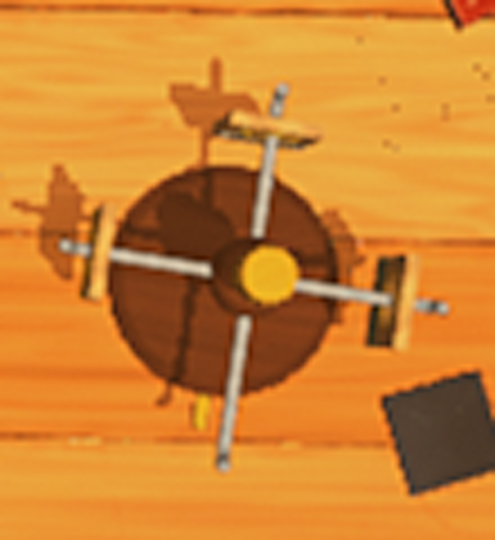

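The empty hook, with its tip at (223,462) in the crop, stands over the brass pointer. In the wrist view the red tag's top edge runs from about (286,171) to (340,169), and the blue tag is below it at (316,235).

Run:
```python
from h import *
a=px('wrist',(286,171),.102);b=px('wrist',(340,169.5),.102);m=(a+b)/2;print(a,b,m,np.degrees(np.arctan2(*(a-b)[1::-1])))
t=px('top',(384.6,267.7),.142);u=px('top',(397.4,185.4),.142);k=px('top',(395,226),.208);print(t,u,(t+u)/2,k,np.degrees(np.arctan2(*(t-u)[1::-1])))
rel(*((m+[.5505,.307,.102])/2)[:2],.088)
```

```text
[0.56392712 0.33775031 0.102     ] [0.54379021 0.28644062 0.102     ] [0.55385867 0.31209547 0.102     ] 68.57206669987616
[ 0.43289267 -0.08144826  0.142     ] [ 0.65122093 -0.11254282  0.142     ] [ 0.5420568  -0.09699554  0.142     ] [ 0.54171862 -0.09753072  0.208     ] 171.89438111793044
[0.5464 0.3079 0.3008] [179.9   0.  -23. ] q7 -134.8 units tx 0.09 ty -0.08 tz 4.26
```

```bash
python3 -m pendant '[{"tx":0.16,"ty":-0.08,"tz":0.4,"spin":-0.75,"claw":0},{"tx":0,"ty":0,"tz":0.9,"spin":0,"claw":0},{"tx":0,"ty":0,"tz":0.8,"spin":0,"claw":0},{"tx":0,"ty":0,"tz":0.7,"spin":0,"claw":0},{"tx":0,"ty":0,"tz":0.6,"spin":0,"claw":0},{"tx":0,"ty":0,"tz":0.5,"spin":0,"claw":0},{"tx":0,"ty":0,"tz":0.4,"spin":0,"claw":0},{"tx":0,"ty":0,"tz":0,"spin":0,"claw":0}]'
python3 - <<'E'
from h import *
rel(.5545,.311,.085)
w=cams.read_camera('wrist')[:,:,::-1]
cv2.imwrite('pics/w4.png',w)
E
```

```text
time_s: 15.85
tool_pos: [0.555, 0.3072, 0.0857]
tool_rot: [179.9, 0.1, -20.1]
force: [-0.1, 0.1, 0.2]
grip_width: 0.0871
grasp_force: 0.0
[0.555  0.3072 0.0857] [ 1.799e+02  1.000e-01 -2.010e+01] q7 -126.2 units tx -0.04 ty -0.07 tz 0.01
```

View pics/w4.png

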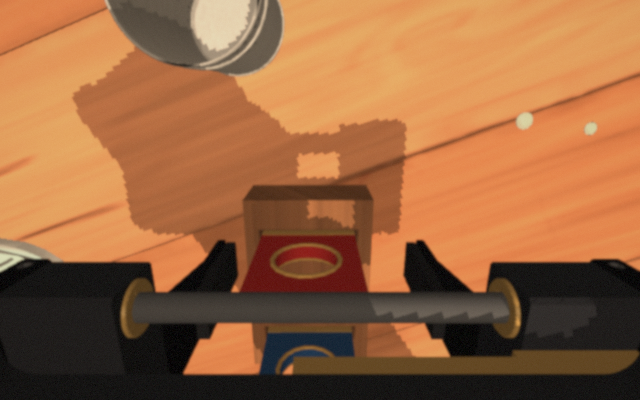

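Run:
```python
from h import *
p=px('wrist',(307,235),.035);q=px('wrist',(306,260),.070);print(p,q);rel(*p);rel(*q)
```

```text
[0.55587312 0.31639228 0.035     ] [0.55645256 0.31536128 0.07      ]
[0.5558 0.3078 0.087 ] [180.    0.  -20.1] q7 -126.2 units tx -0.06 ty -0.16 tz 1.04
[0.5558 0.3078 0.087 ] [180.    0.  -20.1] q7 -126.2 units tx -0.04 ty -0.15 tz 0.34
```

```bash
python3 -m pendant '[{"tx":-0.1,"ty":-0.14,"tz":0,"spin":0,"claw":0},{"tx":0,"ty":0,"tz":0,"spin":0,"claw":0.3},{"tx":0,"ty":0,"tz":0,"spin":0,"claw":0.5},{"tx":0,"ty":0,"tz":0,"spin":0,"claw":0.5},{"tx":0,"ty":0,"tz":0,"spin":0,"claw":0.5},{"tx":0,"ty":0,"tz":0,"spin":0,"claw":0.5},{"tx":0,"ty":0,"tz":0,"spin":0,"claw":0.5}]' 20
```

```text
time_s: 16.77
tool_pos: [0.5535, 0.3169, 0.0872]
tool_rot: [180.0, -0.0, -20.1]
force: [-0.8, -1.0, 1.5]
grip_width: 0.0556
grasp_force: 20.0
```

```bash
python3 -m pendant '[{"tx":0,"ty":0,"tz":-0.3,"spin":0,"claw":0.5},{"tx":0,"ty":0,"tz":-0.5,"spin":0,"claw":0.5},{"tx":0,"ty":0,"tz":-0.7,"spin":-1,"claw":0.5},{"tx":0,"ty":0,"tz":-0.9,"spin":-1,"claw":0.5},{"tx":0,"ty":0,"tz":-0.9,"spin":-1,"claw":0.5},{"tx":0,"ty":0,"tz":0,"spin":0,"claw":0.5}]'
python3 -m pendant '[{"tx":-0.16,"ty":0.5,"tz":0,"spin":0,"claw":0.5},{"tx":-0.16,"ty":0.8,"tz":0,"spin":0,"claw":0.5},{"tx":-0.16,"ty":0.9,"tz":0,"spin":0,"claw":0.5},{"tx":-0.16,"ty":0.9,"tz":0,"spin":0,"claw":0.5},{"tx":-0.16,"ty":0.9,"tz":0,"spin":0,"claw":0.5},{"tx":-0.16,"ty":0.9,"tz":0,"spin":0,"claw":0.5},{"tx":-0.16,"ty":0.9,"tz":0,"spin":0,"claw":0.5},{"tx":-0.16,"ty":0.9,"tz":0,"spin":0,"claw":0.5},{"tx":-0.16,"ty":0.8,"tz":0,"spin":0,"claw":0.5},{"tx":-0.08,"ty":0.6,"tz":0,"spin":0,"claw":0.5}]'
python3 -m pendant '[{"tx":0,"ty":0,"tz":0,"spin":0,"claw":0.5},{"tx":0,"ty":0,"tz":0,"spin":0,"claw":0.5}]'
python3 - <<'E'
from h import *
for _ in range(4):
    w=cams.read_camera('wrist');rel(.4237,-.077,.151)
print(env.get_obs()['qpos'].round(1))
cv2.imwrite('pics/w5.png',w[:,:,::-1])
h=cv2.cvtColor(w,cv2.COLOR_RGB2HSV);m=((h[...,0]<6)|(h[...,0]>172))&(h[...,1]>150)&(h[...,2]>50)
n,l,s,c=cv2.connectedComponentsWithStats(m.astype(np.uint8))
for k in range(1,n):
    if s[k,4]>150: print(s[k],c[k])
E
```

```text
time_s: 17.52
tool_pos: [0.5558, 0.3175, 0.2576]
tool_rot: [-179.6, -0.4, -8.1]
force: [0.4, 0.2, -1.2]
grip_width: 0.0554
grasp_force: 20.0
time_s: 18.77
tool_pos: [0.4203, -0.0749, 0.2517]
tool_rot: [-179.9, 0.0, -8.1]
force: [-0.2, -0.2, -0.5]
grip_width: 0.0556
grasp_force: 20.0
time_s: 19.02
tool_pos: [0.4213, -0.0729, 0.2518]
tool_rot: [-180.0, 0.0, -8.1]
force: [-0.3, 0.2, -0.6]
grip_width: 0.0553
grasp_force: 20.0
[ 0.4214 -0.0724  0.2518] [-180.    0.   -8.] q7 -103.2 units tx 0.06 ty 0.08 tz 2.02
[ 0.4215 -0.0722  0.2518] [180.    0.   -7.9] q7 -103.2 units tx 0.06 ty 0.09 tz 2.02
[ 0.4216 -0.0722  0.2519] [180.    0.   -7.9] q7 -103.2 units tx 0.06 ty 0.09 tz 2.02
[ 0.4216 -0.0723  0.2519] [180.    0.   -7.9] q7 -103.1 units tx 0.05 ty 0.09 tz 2.02
[ -46.2  -16.6   44.3  112.6   11.7   79.7 -103.1]
[280 212  83   7 437] [321.43478261 215.1784897 ]
[ 254  228  133   65 5279] [320.10210267 266.45879901]
[291 239  60  17 574] [320.46167247 245.69860627]
```

View pics/w5.png

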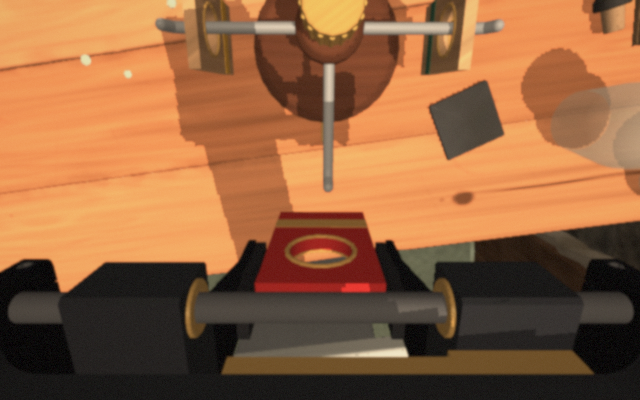

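The hook tip is at (328,186), straight ahead of the tag. The hole centre is at about (320,250), with the tag upright in the grip.

Run:
```python
from h import *
o=env.get_obs()
for uv,z in [((328,186),.146),((329,66),.132),((332,12),.208),((320.5,250.5),o['tool_pos'][2]-.015)]:
    p=px('wrist',uv,z);print(uv,p.round(4));rel(*p)
print(proj('wrist',[[.5475,-.0945,.208]]))
```

```text
(328, 186) [ 0.4346 -0.08    0.146 ]
[ 0.4216 -0.0723  0.2519] [180.    0.   -7.9] q7 -103.1 units tx 0.28 ty 0.12 tz 2.12
(329, 66) [ 0.5194 -0.0922  0.132 ]
[ 0.4216 -0.0723  0.2519] [180.    0.   -7.9] q7 -103.1 units tx 1.99 ty 0.13 tz 2.40
(332, 12) [ 0.5394 -0.0946  0.208 ]
[ 0.4216 -0.0723  0.2519] [180.    0.   -7.9] q7 -103.1 units tx 2.39 ty 0.12 tz 0.88
(320.5, 250.5) [ 0.426  -0.0731  0.2369]
[ 0.4216 -0.0723  0.2519] [180.    0.   -7.9] q7 -103.1 units tx 0.09 ty 0.00 tz 0.30
[[329.71564266  -6.39350468]]
```

```bash
python3 -m pendant '[{"tx":0,"ty":0.12,"tz":0.2,"spin":0,"claw":0.5},{"tx":0,"ty":0,"tz":0.4,"spin":0,"claw":0.5},{"tx":0,"ty":0,"tz":0.4,"spin":0,"claw":0.5},{"tx":0,"ty":0,"tz":0.4,"spin":0,"claw":0.5},{"tx":0,"ty":0,"tz":0.3,"spin":0,"claw":0.5},{"tx":0,"ty":0,"tz":0.2,"spin":0,"claw":0.5},{"tx":0,"ty":0,"tz":0.1,"spin":0,"claw":0.5},{"tx":0,"ty":0,"tz":0,"spin":0,"claw":0.5},{"tx":0,"ty":0,"tz":0,"spin":0,"claw":0.5}]'
python3 - <<'E'
from h import *
w=cams.read_camera('wrist');cv2.imwrite('pics/w6.png',w[:,:,::-1]);rel(.4216,-.078,.1525)
o=env.get_obs();print(o['qpos'].round(1),o['force'])
# metal gray hook above/within tag: print hook columns by low saturation per row
h=cv2.cvtColor(w,cv2.COLOR_RGB2HSV)
for r in range(110,290,8):
    c=np.where((h[r,270:375,1]<70))[0]+270
    print(r,(c.min(),c.max(),len(c)) if len(c) else None)
E
```

```text
time_s: 20.35
tool_pos: [0.4211, -0.0793, 0.1525]
tool_rot: [-180.0, -0.1, -8.0]
force: [0.1, -0.1, -0.1]
grip_width: 0.0556
grasp_force: 20.0
[ 0.4211 -0.0793  0.1525] [-1.8e+02 -1.0e-01 -8.0e+00] q7 -98.9 units tx 0.01 ty -0.03 tz 0.00
[-46.7 -11.   50.  120.7   9.2  66.7 -98.9] [ 0.08223717  0.38562549 -0.33600706]
110 (np.int64(309), np.int64(325), 17)
118 (np.int64(310), np.int64(325), 16)
126 (np.int64(310), np.int64(325), 16)
134 (np.int64(311), np.int64(324), 14)
142 (np.int64(311), np.int64(324), 14)
150 (np.int64(311), np.int64(324), 14)
158 (np.int64(311), np.int64(324), 14)
166 (np.int64(311), np.int64(324), 14)
174 (np.int64(311), np.int64(324), 14)
182 (np.int64(311), np.int64(323), 13)
190 (np.int64(311), np.int64(323), 13)
198 (np.int64(312), np.int64(323), 12)
206 (np.int64(312), np.int64(323), 12)
214 (np.int64(311), np.int64(324), 14)
222 (np.int64(311), np.int64(324), 14)
230 (np.int64(311), np.int64(324), 14)
238 (np.int64(311), np.int64(324), 14)
246 (np.int64(313), np.int64(322), 10)
254 None
262 None
270 None
278 None
286 None
```

```bash
python3 -m pendant '[{"tx":0.1,"ty":-0.02,"tz":0,"spin":0,"claw":0.5},{"tx":0.1,"ty":0,"tz":0,"spin":0,"claw":0.5},{"tx":0.1,"ty":0,"tz":0,"spin":0,"claw":0.5},{"tx":0.1,"ty":0,"tz":0,"spin":0,"claw":0.5},{"tx":0,"ty":0,"tz":0,"spin":0,"claw":0.5}]'
python3 -m pendant '[{"tx":0.1,"ty":0,"tz":0,"spin":0,"claw":0.5},{"tx":0.1,"ty":0,"tz":0,"spin":0,"claw":0.5},{"tx":0.1,"ty":0,"tz":0,"spin":0,"claw":0.5},{"tx":0,"ty":0,"tz":0,"spin":0,"claw":0.5},{"tx":0,"ty":0,"tz":0,"spin":0,"claw":0.5}]'
python3 - <<'E'
from h import *
w=cams.read_camera('wrist');cv2.imwrite('pics/w7.png',w[:,:,::-1])
s=cams.read_camera('scene');cv2.imwrite('pics/s7.png',s[:,:,::-1])
h=cv2.cvtColor(w,cv2.COLOR_RGB2HSV)
for r in range(190,290,8):
    c=np.where((h[r,270:375,1]<70))[0]+270
    print(r,(c.min(),c.max(),len(c)) if len(c) else None)
m=((h[...,0]<6)|(h[...,0]>172))&(h[...,1]>150)&(h[...,2]>50)
n,l,s,c=cv2.connectedComponentsWithStats(m.astype(np.uint8))
for k in range(1,n):
    if s[k,4]>150: print(s[k],c[k].round(1))
E
```

```text
time_s: 21.02
tool_pos: [0.4409, -0.0813, 0.152]
tool_rot: [180.0, 0.0, -8.1]
force: [0.2, 0.3, -0.6]
grip_width: 0.0558
grasp_force: 20.0
time_s: 21.65
tool_pos: [0.4553, -0.0833, 0.1519]
tool_rot: [180.0, 0.0, -8.1]
force: [-0.4, 0.4, -0.9]
grip_width: 0.0559
grasp_force: 20.0
190 (np.int64(313), np.int64(325), 13)
198 (np.int64(313), np.int64(325), 13)
206 (np.int64(313), np.int64(325), 13)
214 (np.int64(313), np.int64(326), 14)
222 (np.int64(313), np.int64(325), 13)
230 (np.int64(313), np.int64(326), 14)
238 (np.int64(313), np.int64(325), 13)
246 (np.int64(313), np.int64(325), 13)
254 (np.int64(314), np.int64(324), 11)
262 (np.int64(314), np.int64(324), 11)
270 None
278 None
286 None
[280 213  31   6 153] [295.4 215.1]
[328 213  35   6 190] [345.4 215.3]
[ 253  228  134   65 5156] [320.3 267.2]
[328 239  23  17 218] [338.8 246.5]
[290 240  22  16 200] [301.3 246.7]
```

The rod runs through the hole and no force showed. Now I lower and let go.

```bash
python3 -m pendant '[{"tx":0,"ty":0,"tz":0.12,"spin":0,"claw":0.5},{"tx":0,"ty":0,"tz":0.12,"spin":0,"claw":0.5},{"tx":0,"ty":0,"tz":0.1,"spin":0,"claw":0.5},{"tx":0,"ty":0,"tz":0,"spin":0,"claw":0.5},{"tx":0,"ty":0,"tz":0,"spin":0,"claw":0.5}]'
```

```text
time_s: 22.38
tool_pos: [0.4554, -0.0832, 0.1349]
tool_rot: [180.0, 0.0, -8.0]
force: [0.7, -0.8, -0.4]
grip_width: 0.0561
grasp_force: 20.0
```

```bash
python3 -m pendant '[{"tx":0,"ty":0,"tz":0.03,"spin":0,"claw":0.5},{"tx":0,"ty":0,"tz":0,"spin":0,"claw":0.33},{"tx":0,"ty":0,"tz":0,"spin":0,"claw":0.2},{"tx":0,"ty":0,"tz":0,"spin":0,"claw":0},{"tx":0,"ty":0,"tz":0,"spin":0,"claw":0},{"tx":0,"ty":0,"tz":0,"spin":0,"claw":0},{"tx":0,"ty":0,"tz":-0.2,"spin":0,"claw":0}]'
python3 -m pendant '[{"tx":0,"ty":0,"tz":-0.4,"spin":0,"claw":0},{"tx":0,"ty":0,"tz":-0.7,"spin":0,"claw":0},{"tx":0,"ty":0,"tz":-0.9,"spin":0,"claw":0},{"tx":0,"ty":0,"tz":-0.9,"spin":0,"claw":0},{"tx":0,"ty":-0.8,"tz":0,"spin":0,"claw":0},{"tx":0.2,"ty":-0.9,"tz":0,"spin":0,"claw":0},{"tx":0.2,"ty":-0.9,"tz":0,"spin":0,"claw":0},{"tx":0.2,"ty":-0.9,"tz":0,"spin":0,"claw":0},{"tx":0,"ty":-0.6,"tz":0,"spin":0,"claw":0},{"tx":0,"ty":0,"tz":0,"spin":0,"claw":0}]'
python3 - <<'E'
from h import *
P=[]
for _ in range(6):
    t=cams.read_camera('top')
h=cv2.cvtColor(t,cv2.COLOR_RGB2HSV);m=((h[...,0]<6)|(h[...,0]>172))&(h[...,1]>170)&(h[...,2]>50)
n,l,s,c=cv2.connectedComponentsWithStats(m.astype(np.uint8))
for k in range(1,n):
    if s[k,4]>5 and 330<c[k][0]<450 and 160<c[k][1]<290: print(s[k],c[k],px('top',c[k],.15))
cv2.imwrite('pics/t8.png',cv2.resize(t[165:285,335:445,::-1],None,fx=4,fy=4,interpolation=2))
print(t[262:270,378:392].mean(2).astype(int))
h=proj('top',[[.432,-.081,.142]]);print(h)
s=cams.read_camera('scene');cv2.imwrite('pics/s8.png',cv2.resize(s[90:220,230:360,::-1],None,fx=4,fy=4,interpolation=2))
hs=cv2.cvtColor(s,cv2.COLOR_RGB2HSV);m=((hs[...,0]<6)|(hs[...,0]>172))&(hs[...,1]>170)&(hs[...,2]>50)
n,l,s_,c=cv2.connectedComponentsWithStats(m.astype(np.uint8))
print([(s_[k].tolist()) for k in range(1,n) if s_[k,4]>8]);print('expect',proj('scene',[[.457,-.083,.15],[.457,-.083,.06],[.46,-.055,.15],[.455,-.111,.06]]))
E
```

```text
time_s: 23.25
tool_pos: [0.4548, -0.0833, 0.1434]
tool_rot: [180.0, 0.1, -8.1]
force: [0.6, 0.7, -0.6]
grip_width: 0.0867
grasp_force: 0.0
time_s: 24.5
tool_pos: [0.5134, 0.118, 0.2885]
tool_rot: [179.9, 0.0, -7.8]
force: [-0.9, 0.5, -0.2]
grip_width: 0.087
grasp_force: 0.0
[372 257  25   6  53] [384.67924528 259.20754717] [ 0.45547958 -0.08030454  0.15      ]
[[114 114 117 117 118 123 155 178 143 103 102  97  94  96]
 [125 125 127 129 118 121 166 182 143 116 120 120 120 124]
 [146 147 148 150 138 128 157 162 150 147 148 147 146 145]
 [145 146 147 149 135 115 130 138 147 148 147 147 146 145]
 [147 148 148 151 129  89  84 108 143 149 147 149 148 148]
 [149 150 151 154 130  96 115 124 141 153 151 151 151 151]
 [148 149 150 152 130 124 164 159 148 151 150 150 150 151]
 [146 146 145 147 142 139 155 160 151 148 147 147 148 148]]
[[384.42509293 268.03749627]]
[[609, 72, 31, 27, 286], [622, 90, 18, 19, 161], [636, 111, 4, 8, 22], [321, 120, 11, 31, 105], [196, 158, 17, 15, 74], [218, 229, 16, 21, 244], [483, 365, 6, 4, 14], [471, 368, 6, 6, 21], [486, 371, 4, 5, 13], [519, 375, 5, 11, 19], [472, 377, 9, 5, 22], [516, 380, 3, 7, 14]]
expect [[326.11979067 128.22340421]
 [325.27791575 149.63424546]
 [331.5120959  136.11633156]
 [320.03430618 142.34822689]]
```

The top and scene cameras both show the red tag hanging where expected on the front hook. I'll let it settle, then hand in.

```bash
python3 -m pendant '[{"tx":0,"ty":0,"tz":0,"spin":0,"claw":0},{"tx":0,"ty":0,"tz":0,"spin":0,"claw":0},{"tx":0,"ty":0,"tz":0,"spin":0,"claw":0},{"tx":0,"ty":0,"tz":0,"spin":0,"claw":0},{"tx":0,"ty":0,"tz":0,"spin":0,"claw":0},{"tx":0,"ty":0,"tz":0,"spin":0,"claw":0},{"tx":0,"ty":0,"tz":0,"spin":0,"claw":0},{"tx":0,"ty":0,"tz":0,"spin":0,"claw":0},{"tx":0,"ty":0,"tz":0,"spin":0,"claw":0},{"tx":0,"ty":0,"tz":0,"spin":0,"claw":0}]'
python3 - <<'E'
from h import *
f=[cams.read_camera('scene')[90:220,230:360].astype(int) for _ in range(4)]
print([abs(a-f[0]).max() for a in f])
print(env.sign_off())
E
```

```text
time_s: 26.1
tool_pos: [0.5138, 0.1155, 0.2886]
tool_rot: [-180.0, -0.0, -8.1]
force: [0.2, -0.2, -0.1]
grip_width: 0.0868
grasp_force: 0.0
[np.int64(0), np.int64(12), np.int64(8), np.int64(9)]
the job is handed in; nothing more can be done
None
```

The job is handed in: the cameras showed the red tag hanging at rest on the formerly empty hook, still at the front over the pointer, with the gripper clear; the sign-off gave no verdict.

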